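Unpack the round-lidded chest onto the assembly board

ROBOT

A 6-joint arm with a two-finger parallel gripper is mounted at the origin on the work surface. World frame = base frame: x ahead of the robot, y to its left, z up, the work surface at z = 0. Lengths are in m, angles in rad, forces in N, time in s.
With the tool pointing down it reaches from about 0.35 to 0.85 m from the base axis. Payload 8.1 kg.
Tool frame: the origin (TCP) lies between the finger pads; the fingertips stand 11 mm ahead of it and the grasp point (between the pads) lies 8 mm behind it; y points along the fingers, x is the direction in which the jaws open and shut, and the axes are right-handed (so a half turn about y gives the same grasp; the last joint's range is limited). The gripper opens to 93 mm and grips with 3 to 60 N. Pads are 15 mm wide; open, the fingers measure 128 mm over their backs; the gripper's body (75 mm by 188 mm) begins 65 mm behind the grasp point.
Start: joints at [1.071, 0.13, 1.488, -0, 1.523, -0.085], TCP at [0.242, 0.549, 0.23] pointing down, gripper open.
Joint ranges: [-2.96, 2.96], [-0.89, 2.26], [0.02, 2.5], [-1.34, 4.48], [0, 2.73], [-2.66, 2.66]. Speed limits (rad/s): [2.39, 2.39, 2.79, 3.14, 3.14, 3.14].

INTERFACE

Orientations are given as a rotation vector (axis times angle).
In Python, from plant import readout, optics, robot gives the robot as it stands.
- The arm moves only by the shell command python3 -m creep 'ROWS' [FORCE]. ROWS is JSON, a list that holds one entry, the list of rows, each a list of 7 numbers: the closure, from 0 (fully open) to 1 (shut), then the shift along the tool's x, y, z in cm, then the turn, a rotation vector about the tool's x, y, z in degrees. In form: [[[grip, x, y, z, wx, wy, wz], ...]]. A call has exactly 8 rows; each row shifts and turns the pose as measured when the row begins, along the tool's axes as they then stand; what a row does not reach is not made up. A row lasts 1/10 s, in which the tool goes at most 50 mm and 8.59 degrees, less where a joint would pass 70% of its speed; a pose out of reach is approached as far as the arm can. A call is refused whole if a number of a shift passes 5 or a number of a turn 8.59, either way. A call with a gripper value outside its range is refused whole. The fingers move at their own pace and stop on an object; FORCE is the grip in N (left out, the last holds). Time passes only in rows, so rows that do not move let the fingers close, or fill a call up. It gives the time, the measured TCP pose, the force and the opening at its end, in the units of the state.
- readout.read_state(): the state, without advancing time (a new reading comes with each control period).
- optics.read_camera(name): name is "scene" or "top" or "wrist"; returns a dict with "frame" (480x640x3 uint8, red, green, blue), "depth" (480x640 float32, m along the optical axis (not along the pixel's ray), 0 where there is no reading), "intrinsics" (3x3 intrinsics, pixels), "R" (3x3) and "t" (3): a world point X has camera coordinates R X + t. Camera axes: x right, y down, z forward; pixel columns grow to the right and rows downward; lengths in m; the calibration is good to about 2 mm. A picture is of the moment at which its call begins.
- robot.close_job(): hands the job in, once; it reports no verdict.
The state is a dict: "t": time; "q": joint angles; "dq": joint speeds; "joint_torque": joint torques, N m; "tool_pos": TCP position; "orientation": TCP orientation; "force": force on the tool from outside, world axes, zero at the start; "wrist_torque": the same for the moment, N m; "opening": finger opening in m.
Only numpy, scipy, OpenCV 4.12 (cv2) and the standard library are available. Lean on these libraries where they do the work, as an engineer would, in place of code of your own. Each camera call takes 0.05 s, during which the arm holds its last target. There are 200 camera calls.

TASK

The delivery carton on the bench has been slit and its two long flaps are sprung half open: first fold both flaps right back, leaning well outwards past upright, so that they stay open. Then lift out the small wooden chest with the rounded lid and set it down, upright and without dropping it, in the corner of the assembly board: pushed up against both low fences, its long side along the longer fence. Leave the flat-lidded box in the carton and do not disturb the other things on the bench.

Things in the scene. Friction and masses are not known exactly. Their poses are not given: they have to be found in the camera images.
- carton: Open brown cardboard shipping carton, fixed to the bench, 270 (its x) x 180 (its y) x 80 mm high, walls and floor 4 mm. Origin: centre of its underside. Two long flaps hinge on the top edges of its two long sides (y = +90 and y = -90 mm); its end flaps are folded down outside its short ends (reaching 11 mm beyond them). It and the assembly board may swap sides of the bench.
- flap_left (a joint): Angle of the carton flap hinged on the carton's +y top edge (262 x 70 x 4 mm card). 0 = flat, covering the carton; 1.57 = upright; 2.7 = folded right back (stop). It starts half open at 0.5 to 0.9 and its stiff crease stays where it is left. Counts as folded back above 1.9.
- flap_right (a joint): The same for the flap hinged on the carton's -y top edge.
- flap_left_hinge (a point): Middle of the left flap's hinge line, on the carton's top edge: (0, +90, 80) mm in the carton's frame; the hinge runs along the carton's x. Axes as the carton's.
- flap_right_hinge (a point): Middle of the right flap's hinge line: (0, -90, 80) mm in the carton's frame. Axes as the carton's.
- flap_left_edge (a point): Middle of the left flap's free edge, 70 mm from its hinge; moves with the flap.
- flap_right_edge (a point): Middle of the right flap's free edge, 70 mm from its hinge; moves with the flap.
- chest: The thing to take out: plain light-wood chest with a rounded (half-cylinder) lid, 50 (its x) x 100 (its y) x 67 mm high, 0.15 to 0.3 kg; straight sides up to 42 mm, above that the lid of 25 mm radius, its ridge along y. Origin: centre of its underside. Stands on the carton floor (4 mm thick) in one end of the carton, its long side roughly across the carton.
- flat_box: Plain light-wood box with a flat lid, 50 (x) x 100 (y) x 52 mm high, origin at the centre of its underside, in the other end of the carton. Stays in the carton.
- board: Assembly board, plywood plate 200 (its x) x 180 (its y) x 12 mm, fixed to the bench, origin at the centre of its underside. Two low wooden fences stand on it, 14 mm higher than its top: the longer (180 mm, along y) with its inner face at x = +62 mm, the shorter (80 mm, along x) with its inner face at y = +62 mm. They make an inside corner at (62, 62) mm.
- nest (a point): Where the centre of the chest's underside belongs: on the board's top, (37, 12, 12) mm in the board's frame, i.e. 25 mm from the longer fence and 50 mm from the shorter. Axes as the board's: the chest's long axis (its y, either way round) goes along y.
- screwdriver: Bystander: screwdriver with wooden handle, 190 mm, lying between carton and board.
- brush: Bystander: brush, 180 mm, lying on the near side of the bench.
- mallet: Bystander: hammer with wooden handle, 240 mm, lying on the near side.
- offcut: Bystander: light-wood offcut 60 x 110 x 35 mm on the near side.
- glue: Bystander: white glue bottle, 60 mm across, 150 mm high, at the far side.
- tape: Bystander: ring-shaped roll core 100 mm across, 40 mm high, at the far side.
Things that resemble listed ones, but are neither listed nor needed, are in the scene too. What is shaped like the chest but orange, pink or red is not meant.

How it is judged:
By the outcome, as a careful person would: the job done as asked, in the order asked, and still so for the second after the job is handed in, with the robot touching nothing.
It also fails if it takes over 69 s, if anything falls off the work surface, if the arm or the gripper's body presses on something with over 40 N, if the wrist force passes 120 N, or if a joint passes its speed limit or range.

## Working session

There is one attempt and no reset: what is moved stays moved. The work goes in short steps, Python scripts to look and compute and a shell command to move; the robot and the scene stay as the last step left them, time stands still between calls to the robot, and variables do not carry over. Pictures are saved under pics/ and viewed, about 8 in all and at most 12, crops included, and the job is handed in when it is done.

```bash
ls; mkdir -p pics; cat > h.py <<'E'
import numpy as np, cv2
from scipy.spatial.transform import Rotation as Ro
from plant import readout, optics, robot
def cam(n):
    c=optics.read_camera(n)
    d=c['depth'];K=c['intrinsics'];v,u=np.mgrid[:480,:640]
    P=np.stack([(u-K[0,2])/K[0,0]*d,(v-K[1,2])/K[1,1]*d,d],-1)
    c['X']=(P-c['t'])@c['R']   # world points
    c['X'][d==0]=np.nan
    return c
def save(c,name,s=None):
    cv2.imwrite('pics/'+name,c['frame'][:,:,::-1] if s is None else s)
def st():
    s=readout.read_state();return s
E
python3 - <<'E'
from h import *
for n in ['top','scene']:
    c=cam(n);save(c,n+'0.png');np.savez('/tmp/%s0.npz'%n,**c)
    print(n,-c['R'].T@c['t'],c['R'][2])
s=st();print(s['t'],s['tool_pos'],s['orientation'],s['opening'],Ro.from_rotvec(s['orientation']).as_matrix())
E
```

```text
pics
top [0.31708536 0.06684234 1.43280976] [ 0.1194497   0.00544988 -0.9928253 ]
scene [1.59886856 0.37808368 0.92393749] [-0.76279096 -0.22902778 -0.60472822]
0.1 [0.24153243 0.54867183 0.22865774] [-1.37820016 -0.89734913  0.89983127] 0.09314346818109283 [[ 4.02981840e-01 -8.04496480e-04 -9.15207621e-01]
 [ 9.15206351e-01 -1.52898986e-03  4.02982626e-01]
 [-1.72354127e-03 -9.99998507e-01  1.20125141e-04]]
```

View pics/top0.png

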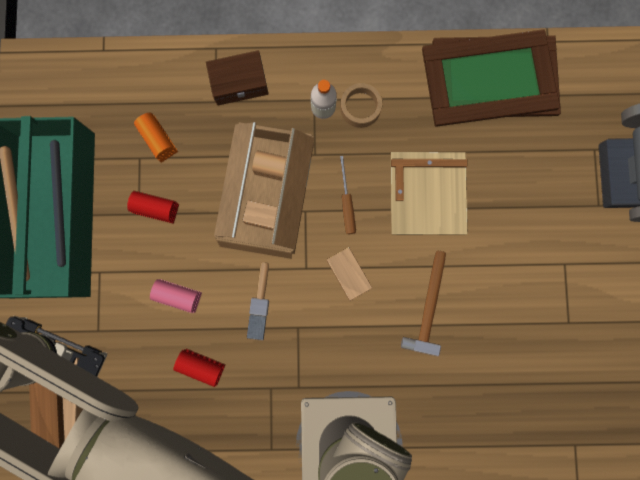

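View pics/scene0.png

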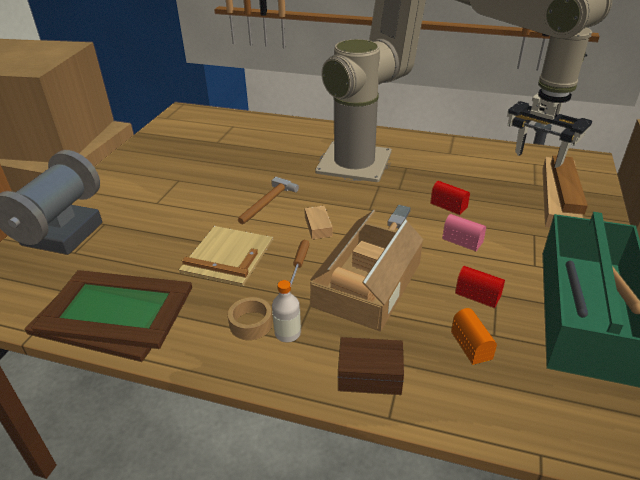

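```bash
python3 - <<'E'
from h import *
c=np.load('/tmp/top0.npz');X=c['X']
z=X[...,2]
# carton plus flaps mask
m=np.zeros((480,640),bool);m[110:270,205:320]=1
m2=m&(z>0.02);m2[:118]=0
img=c['frame'][:,:,::-1].copy()
def rect(mask,name):
    n,l,s,_=cv2.connectedComponentsWithStats(mask.astype(np.uint8))
    k=1+np.argmax(s[1:,4]);p=X[l==k]
    r=cv2.minAreaRect((p[:,:2]*1000).astype(np.float32));print(name,len(p),np.round(r[0],1),np.round(r[1],1),round(r[2],1),'z',np.round(np.nanpercentile(p[:,2],[1,50,99]),4));return l==k,r
mc,r=rect(m2,'carton')
mb=np.zeros((480,640),bool);mb[145:245,380:475]=1
rect(mb&(z>0.006),'board');rect(mb&(z>0.02),'fences')
# long axis
x0,y0=r[0];
big=cv2.resize(img[110:270,190:350],None,fx=4.9,fy=3.7*1.0,interpolation=cv2.INTER_CUBIC)
# height map crop
zz=np.clip(z[110:270,190:350]/0.15*255,0,255);zz=cv2.applyColorMap(np.nan_to_num(zz).astype(np.uint8),cv2.COLORMAP_JET)
a=cv2.resize(img[110:270,190:350],(400,400));b=cv2.resize(zz,(400,400),interpolation=0)
cv2.imwrite('pics/crop0.png',np.hstack([a,b]))
for row in (140,165,190,215,240):
    print(row,[(u,int(1000*X[row,u,0]),int(1000*X[row,u,1]),int(1000*z[row,u])) for u in range(214,314,4) ])
E
```

```text
carton 7820 [587.6 184.2] [186.6 289.1] 79.2 z [0.0253 0.0967 0.1343]
board 6140 [ 584.2 -205. ] [184.7 207.9] 88.4 z [0.0065 0.013  0.0304]
fences 820 [ 613.5 -204.7] [180.3  97.9] 89.6 z [0.0202 0.026  0.0332]Traceback (most recent call last):
  File "<stdin>", line 23, in <module>
ValueError: cannot convert float NaN to integer
```

View pics/crop0.png

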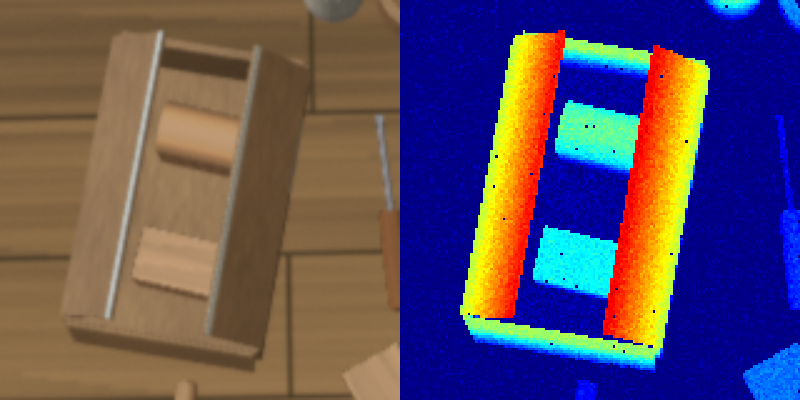

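```bash
cat >> h.py <<'E'
def go(pos,ang):
    "print shift (cm, tool axes) and turn (deg, tool axes) to TCP pos (m) with jaw axis at world angle ang (deg), tool down"
    s=st();R=Ro.from_rotvec(s['orientation']).as_matrix()
    d=R.T@(np.array(pos)-s['tool_pos'])*100
    best=None
    for k in (0,180,-180):
        a=np.radians(ang+k);x=np.array([np.cos(a),np.sin(a),0]);y=np.array([0,0,-1.])
        w=Ro.from_matrix(R.T@np.c_[x,y,np.cross(x,y)]).as_rotvec(degrees=True)
        if best is None or np.linalg.norm(w)<np.linalg.norm(best): best=w
    print('t',round(s['t'],2),'pos',np.round(s['tool_pos'],4),'open',round(s['opening'],4),'F',np.round(s['force'],1),'q6',np.round(s['q'][5],2))
    print('shift',np.round(d,2),'turn',np.round(best,2))
E
python3 -m creep '[[[1,-1.95,0,-4.64,0,0,0],[1,-1.95,0,-4.64,0,0,0],[1,-1.95,0,-4.64,0,0,0],[1,-1.95,0,-4.64,0,0,0],[1,-1.95,0,-4.64,0,0,0],[1,-1.95,0,-4.64,0,0,0],[1,-1.95,0,-4.64,0,0,0],[1,-1.95,0,-4.64,0,0,0]]]'
python3 - <<'E'
from h import *
go([.588,.184,.229],-10.8)
c=np.load('/tmp/top0.npz');X=c['X'];z=X[...,2]
a=np.radians(-10.8);R=np.array([[np.cos(a),np.sin(a)],[-np.sin(a),np.cos(a)]])
L=(X[...,:2]-[.5876,.1842])@R.T*1000   # carton frame mm
def pc(m,n):
    p=L[m];print(n,m.sum(),'x',np.round(np.nanpercentile(p[:,0],[1,5,50,95,99])),'y',np.round(np.nanpercentile(p[:,1],[1,5,50,95,99])),'z',np.round(1000*np.nanpercentile(z[m],[1,50,99])))
reg=(abs(L[...,0])<150)&(abs(L[...,1])<100)
inn=(abs(L[...,0])<120)&(abs(L[...,1])<40)
pc(reg&(z>.1)&(L[...,1]>0)&(abs(L[...,0])<100),'flap+y');pc(reg&(z>.1)&(L[...,1]<0)&(abs(L[...,0])<100),'flap-y')
pc(inn&(z>.045)&(z<.08)&(L[...,0]>0),'chest');pc(inn&(z>.045)&(z<.08)&(L[...,0]<0),'flat')
pc(reg&(z>.07)&(z<.09)&(L[...,0]>115)&(abs(L[...,1])<50),'rim+x');pc(reg&(z>.07)&(z<.09)&(L[...,0]<-115)&(abs(L[...,1])<50),'rim-x')
for s in (1,-1):
    for lo in (40,55,70,85):
        m=reg&(L[...,1]*s>lo-4)&(L[...,1]*s<lo+4)&(abs(L[...,0])<90);print(s,lo,np.nanmedian(z[m]))
# fences inner faces
mb=np.zeros((480,640),bool);mb[145:245,380:475]=1
f=X[mb&(z>.022)&(z<.032)]*1000
ys=f[f[:,0]>640]; print('fence long: x',np.percentile(ys[:,0],[1,50,99]),'y',np.percentile(ys[:,1],[1,99]))
g=f[f[:,0]<625];print('short: y',np.percentile(g[:,1],[1,50,99]),'x',np.percentile(g[:,0],[1,99]))
b=X[mb&(z>.009)&(z<.015)]*1000;print('board',np.percentile(b[:,0],[.5,99.5]),np.percentile(b[:,1],[.5,99.5]))
E
```

```text
t: 0.9
tool_pos: [0.5144, 0.2585, 0.2242]
orientation: [-1.373, -0.902, 0.914]
force: [0.5, 0.7, -0.6]
opening: 0.0332
t 0.9 pos [0.5144 0.2585 0.2242] open 0.0332 F [ 0.5  0.7 -0.6] q6 -0.79
shift [-3.97 -0.5  -9.69] turn [ 1.000e-02  7.774e+01 -4.600e-01]
flap+y 1234 x [-98. -91.  -3.  89.  98.] y [38. 39. 55. 72. 75.] z [100. 117. 133.]
flap-y 1494 x [-98. -90.  -2.  90.  97.] y [-79. -75. -59. -43. -42.] z [100. 118. 136.]
chest 662 x [40. 42. 60. 85. 89.] y [-35. -31.   1.  34.  37.] z [46. 67. 76.]
flat 674 x [-83. -80. -58. -35. -32.] y [-34. -31.   1.  34.  37.] z [48. 56. 63.]
rim+x 159 x [134. 134. 138. 143. 144.] y [-35. -31.   4.  41.  44.] z [71. 78. 85.]
rim-x 204 x [-136. -136. -131. -127. -127.] y [-48. -44.   1.  45.  49.] z [70. 79. 85.]
1 40 0.1262894338250455
1 55 0.1131111544188232
1 70 0.103109645480787
1 85 0.089609340680842
-1 40 0.13076967999097594
-1 55 0.12227111155014794
-1 70 0.1066602544337281
-1 85 0.09158464797554132
fence long: x [641.99993043 652.77286095 661.78673945] y [-293.37290218 -117.55496477]
short: y [-164.85242719 -133.77909253 -124.16083572] x [561.15191281 623.93764769]
board [481.88301281 682.26061554] [-293.12559647 -113.55550457]
```

```bash
python3 -m creep '[[[1,-2,0,-4.85,0,0,0],[1,-2,0,-4.85,0,0,0],[1,0,0,0,0,8.5,0],[1,0,0,0,0,8.5,0],[1,0,0,0,0,8.5,0],[1,0,0,0,0,8.5,0],[1,0,0,0,0,8.5,0],[1,0,0,0,0,8.5,0]]]' >/dev/null
python3 -m creep '[[[1,0,0,0,0,8.5,0],[1,0,0,0,0,8.5,0],[1,0,0,0,0,8.5,0],[1,0,0,0,0,0,0],[1,0,0,0,0,0,0],[1,0,0,0,0,0,0],[1,0,0,0,0,0,0],[1,0,0,0,0,0,0]]]'
python3 - <<'E'
from h import *
go([.591,.1835,.106],-10.8)
E
```

```text
t: 2.5
tool_pos: [0.5848, 0.1766, 0.2144]
orientation: [-1.576, 0.155, -0.124]
force: [0.2, 0.3, -0.4]
opening: 0.0005
t 2.5 pos [0.5848 0.1766 0.2144] open 0.0005 F [ 0.2  0.3 -0.4] q6 0.39
shift [ 0.69 10.82  0.91] turn [ 0.69  0.63 -1.06]
```

```bash
python3 -m creep '[[[1,0.7,3.5,0.9,0.7,0.6,-1],[1,0,3.5,0,0,0,0],[1,0,3.3,0,0,0,0],[1,0,0,0,0,0,0],[1,0,0,2,0,0,0],[1,0,0,2,0,0,0],[1,0,0,2,0,0,0],[1,0,0,0,0,0,0]]]'
python3 - <<'E'
from h import *
go([.591+.187*.115,.1835+.982*.115,.111],-10.8)
E
```

```text
t: 3.3
tool_pos: [0.609, 0.2473, 0.1183]
orientation: [-1.562, 0.136, -0.153]
force: [-0.0, -0.9, 0.6]
opening: 0.0002
t 3.3 pos [0.609  0.2473 0.1183] open 0.0002 F [-0.  -0.9  0.6] q6 0.49
shift [-0.56  0.75  4.89] turn [-0.28  0.26  0.57]
```

```bash
python3 -m creep '[[[1,-0.3,0.4,1.6,0,0,0],[1,-0.2,0.3,1.6,0,0,0],[1,0,0,1.6,0,0,0],[1,0,0,0,0,0,0],[1,0,0,0,0,0,0],[1,0,0,0,0,0,0],[1,0,0,0,0,0,0],[1,0,0,0,0,0,0]]]'
python3 - <<'E'
from h import *
go([.591+.187*.115,.1835+.982*.115,.111],-10.8)
c=cam('scene');save(c,'s1.png',c['frame'][180:400,230:560,::-1].repeat(2,0).repeat(2,1))
E
```

```text
t: 4.1
tool_pos: [0.6143, 0.299, 0.1147]
orientation: [-1.561, 0.133, -0.155]
force: [0.1, 0.0, -0.2]
opening: 0.0004
t 4.1 pos [0.6143 0.299  0.1147] open 0.0004 F [ 0.1  0.  -0.2] q6 0.56
shift [-0.13  0.37 -0.29] turn [-0.36  0.29  0.78]
```

View pics/s1.png

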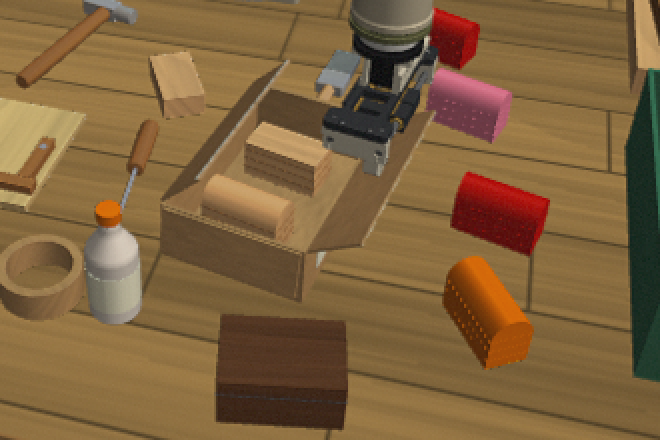

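```bash
python3 -m creep '[[[1,-0.1,0,-4,0,0,0.7],[1,0,0,-4,0,0,0],[1,0,0,-4,0,0,0],[1,0,0.2,-2,0,0,0],[1,0,0.2,-2,0,0,0],[1,0,0,-2,0,0,0],[1,0,0,0,0,0,0],[1,0,0,0,0,0,0]]]'
python3 - <<'E'
from h import *
go([.591-.187*.117,.1835-.982*.117,.111],-10.8)
E
```

```text
t: 4.95
tool_pos: [0.5794, 0.115, 0.1104]
orientation: [-1.558, 0.142, -0.149]
force: [0.6, -0.2, 0.4]
opening: 0.0004
t 4.95 pos [0.5794 0.115  0.1104] open 0.0004 F [ 0.6 -0.2  0.4] q6 0.29
shift [-0.16 -0.11 -4.75] turn [-0.5   0.15  0.21]
```

```bash
python3 -m creep '[[[1,-0.1,0,-1.6,0,0,0],[1,0,0,-1.6,0,0,0],[1,0,0,-1.6,0,0,0],[1,0,0,0,0,0,0],[1,0,0,2,0,0,0],[0.2,0,-4,4,0,0,0],[0.2,0,-5,4,0,0,0],[0.2,0,-5,3,0,0,0]]]'
python3 -m creep '[[[0.2,0,0,0,0,0,0],[0.2,0,0,0,0,0,0],[0.2,0,0,0,0,0,0],[0.2,0,0,0,0,0,0],[0.2,0,0,0,0,0,0],[0.2,0,0,0,0,0,0],[0.2,0,0,0,0,0,0],[0.2,0,0,0,0,0,0]]]'
python3 - <<'E'
from h import *
go([.6505,.172,.25],-10.8)
c=cam('wrist');save(c,'w1.png');np.savez('/tmp/w1.npz',**c)
print(-c['R'].T@c['t'],c['R'][2])
E
```

```text
t: 5.75
tool_pos: [0.5859, 0.1777, 0.2285]
orientation: [-1.562, 0.16, -0.141]
force: [0.6, 0.8, -0.8]
opening: 0.0197
t: 6.55
tool_pos: [0.5874, 0.1783, 0.2316]
orientation: [-1.561, 0.157, -0.145]
force: [0.1, 0.0, -0.1]
opening: 0.0742
t 6.55 pos [0.5874 0.1783 0.2316] open 0.0742 F [ 0.1  0.  -0.1] q6 0.4
shift [ 6.3  -1.89  0.59] turn [-0.21 -0.21 -0.46]
[0.60521364 0.25821009 0.38686225] [-0.06331058 -0.28581938 -0.95618986]
```

View pics/w1.png

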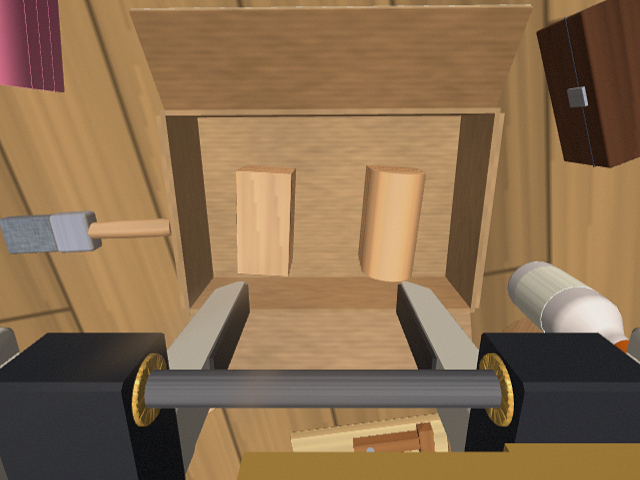

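```bash
python3 - <<'E'
from h import *
c=np.load('/tmp/w1.npz');X=c['X'];z=X[...,2]
for n,(u0,u1) in dict(chest=(350,440),flat=(225,310)).items():
    m=np.zeros((480,640),bool);m[150:290,u0:u1]=1
    m&=(z>.048)&(z<.078)
    k,l,s,_=cv2.connectedComponentsWithStats(m.astype(np.uint8));m=l==1+np.argmax(s[1:,4])
    p=X[m]*1000;r=cv2.minAreaRect(p[:,:2].astype(np.float32));print(n,m.sum(),np.round(np.array(r[0]),1),np.round(r[1],1),r[2],np.percentile(p[:,2],[2,50,99]))
def loc(P):
    a=np.radians(-10.8);R=np.array([[np.cos(a),np.sin(a)],[-np.sin(a),np.cos(a)]]);return (P[...,:2]-[.591,.1835])@R.T*1000
t=cam('top');print()
for nm,C in (('w',c),('t',t)):
    L=loc(C['X']);zz=C['X'][...,2]*1000
    for s in (1,-1):
        for lo in (85,92,100,110,120,130):
            m=(abs(L[...,1]*s-lo)<3)&(abs(L[...,0])<90)&(zz>15)&(zz<180)
            print(nm,s,lo,m.sum(),np.round(np.median(zz[m]),0) if m.sum()>20 else None,end='; ')
        print()
go([.6505,.172,.25],-10.8)
E
```

```text
chest 5646 [650.4 159.2] [100.6  50. ] 75.665771484375 [51.07977782 67.51601975 71.6311362 ]
flat 5574 [530.7 182. ] [100.3  50.2] 75.74124145507812 [53.6902103  55.6399144  57.35099677]

w 1 85 1152 79.0; w 1 92 1903 81.0; w 1 100 2067 86.0; w 1 110 2294 93.0; w 1 120 2521 99.0; w 1 130 2772 105.0; 
w -1 85 4382 52.0; w -1 92 1027 80.0; w -1 100 1151 84.0; w -1 110 1209 89.0; w -1 120 1307 94.0; w -1 130 1385 99.0; 
t 1 85 150 57.0; t 1 92 79 81.0; t 1 100 65 85.0; t 1 110 40 92.0; t 1 120 26 100.0; t 1 130 54 105.0; 
t -1 85 33 80.0; t -1 92 112 81.0; t -1 100 136 86.0; t -1 110 164 90.0; t -1 120 196 95.0; t -1 130 206 100.0; 
t 6.65 pos [0.5875 0.1785 0.2318] open 0.074 F [-0.2  0.5  0.1] q6 0.4
shift [ 6.3  -1.87  0.57] turn [-0.22 -0.19 -0.44]
```

```bash
python3 -m creep '[[[0.2,3.2,0,-0.5,0,1.7,0],[0.2,3.2,0,-0.5,0,1.7,0],[0.2,0,3,0,0,0,0],[0.2,0,2,0,0,0,0],[0.2,0,0,0,0,0,0],[0.2,0,0,0,0,0,0],[0.2,0,0,0,0,0,0],[0.2,0,0,0,0,0,0]]]'
python3 - <<'E'
from h import *
go([.6504,.1592,.032],-14.3)
E
```

```text
t: 7.45
tool_pos: [0.6509, 0.1558, 0.1832]
orientation: [-1.556, 0.201, -0.195]
force: [0.1, 0.1, -0.2]
opening: 0.0741
t 7.45 pos [0.6509 0.1558 0.1832] open 0.0741 F [ 0.1  0.1 -0.2] q6 0.41
shift [-0.07 15.12  0.24] turn [-0.3  -0.17 -0.25]
```

```bash
python3 -m creep '[[[0.2,-0.1,3,0.3,0,0,0],[0.2,0,3,0,0,0,0],[0.2,0,3,0,0,0,0],[0.2,0,3,0,0,0,0],[0.2,0,1.5,0,0,0,0],[0.2,0,0,0,0,0,0],[0.2,0,0,0,0,0,0],[0.2,0,0,0,0,0,0]]]'
python3 - <<'E'
from h import *
go([.6504,.1592,.032],-14.3)
E
```

```text
t: 8.25
tool_pos: [0.6586, 0.1625, 0.0585]
orientation: [-1.55, 0.184, -0.209]
force: [0.0, -0.1, 0.7]
opening: 0.0746
t 8.25 pos [0.6586 0.1625 0.0585] open 0.0746 F [ 0.  -0.1  0.7] q6 0.41
shift [-0.75  2.63 -0.56] turn [-0.77 -0.06  0.82]
```

```bash
python3 -m creep '[[[0.2,-0.7,0,-0.5,-0.7,0,0.8],[0.2,0,1.3,0,0,0,0],[0.2,0,1.2,0,0,0,0],[0.2,0,0,0,0,0,0],[0.2,0,0,0,0,0,0],[0.2,0,0,0,0,0,0],[0.2,0,0,0,0,0,0],[0.2,0,0,0,0,0,0]]]' >/dev/null
python3 - <<'E'
from h import *
go([.6504,.1592,.032],-14.3)
E
```

```text
t 9.05 pos [0.6526 0.1595 0.0356] open 0.0747 F [-0.3 -0.6  0.3] q6 0.41
shift [-0.21  0.36 -0.09] turn [-0.15 -0.07  0.27]
```

```bash
python3 -m creep '[[[0.2,-0.2,0.4,-0.1,0,0,0],[0.2,0,0,0,0,0,0],[0.2,0,0,0,0,0,0],[1,0,0,0,0,0,0],[1,0,0,0,0,0,0],[1,0,0,0,0,0,0],[1,0,0,0,0,0,0],[1,0,0,0,0,0,0]]]' 25
python3 -m creep '[[[1,0,0,0,0,0,0],[1,0,0,0,0,0,0],[1,0,0,0,0,0,0],[1,0,-1,0,0,0,0],[1,0,-2,0,0,0,0],[1,0,-3,0,0,0,0],[1,0,-4,0,0,0,0],[1,0,-4,0,0,0,0]]]' 25
python3 - <<'E'
from h import *
c=cam('wrist');save(c,'w2.png')
go([.619,-.191,.19],0)
E
```

```text
t: 9.85
tool_pos: [0.6507, 0.1591, 0.0319]
orientation: [-1.559, 0.192, -0.201]
force: [1.0, -0.4, -0.6]
opening: 0.0497
t: 10.65
tool_pos: [0.6433, 0.1577, 0.1671]
orientation: [-1.565, 0.207, -0.187]
force: [0.8, -0.7, -2.6]
opening: 0.0496
t 10.7 pos [0.647  0.1584 0.1764] open 0.0496 F [2.1 0.5 5.3] q6 0.41
shift [  5.95  -1.36 -34.54] turn [ -0.   -14.37  -0.1 ]
```

View pics/w2.png

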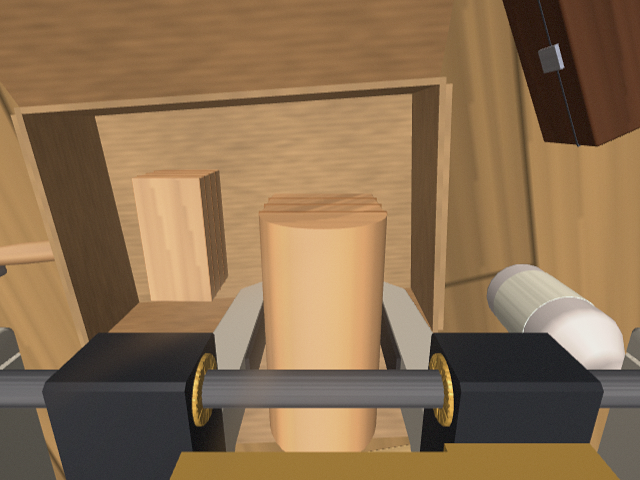

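```bash
python3 -m creep '[[[1,0,-0.7,0,0,-7.2,0],[1,0,-0.7,0,0,-7.2,0],[1,0,0,0,0,0,0],[1,-0.5,0,-2,0,0,0],[1,-0.5,0,-3,0,0,0],[1,-0.5,0,-3,0,0,0],[1,-0.5,0,-3,0,0,0],[1,-0.5,0,-3,0,0,0]]]' >/dev/null
python3 -m creep '[[[1,-0.3,0,-3,0,0,0],[1,-0.3,0,-3,0,0,0],[1,-0.3,0,-3,0,0,0],[1,-0.3,0,-3,0,0,0],[1,0,0,-3,0,0,0],[1,0,0,-2,0,0,0],[1,0,0,0,0,0,0],[1,0,0,0,0,0,0]]]' >/dev/null
python3 - <<'E'
from h import *
go([.611,-.199,.12],0)
c=np.load('/tmp/top0.npz');X=c['X'];z=X[...,2]
# sharper: colour mask of fences, cast rays onto z=.026
f=c['frame'];hsv=cv2.cvtColor(f,cv2.COLOR_RGB2HSV)
m=np.zeros((480,640),bool);m[150:210,385:475]=1
m&=(z>.018)&(hsv[...,2]<190)
K=c['intrinsics'];C=-c['R'].T@c['t']
def ray(u,v,h):
    d=c['R'].T@np.linalg.solve(K,[u,v,1.]);return C+d*(h-C[2])/d[2]
v,u=np.nonzero(m);P=np.array([ray(a,b,.026) for a,b in zip(u,v)])*1000
r=cv2.minAreaRect(P[:,:2].astype(np.float32));print(len(P),r)
# inner edge of long fence per column, fit
cols=[q for q in range(412,466)];E=[ray(q,np.nonzero(m[:,q])[0].max()+.5,.026)[:2]*1000 for q in cols if m[:,q].any()]
E=np.array(E);a=np.polyfit(E[:,1],E[:,0],1);print('long inner x at y=-191',np.polyval(a,-191),'yaw deg',-np.degrees(a[0]),np.std(E[:,0]-np.polyval(a,E[:,1])))
E=np.array([ray(np.nonzero(m[q,385:410])[0].max()+385+.5,q,.026)[:2]*1000 for q in range(170,197)]);b=np.polyfit(E[:,0],E[:,1],1);print('short inner y at x=619',np.polyval(b,619),'yaw',np.degrees(b[0]))
E
```

```text
t 12.3 pos [ 0.6019 -0.1608  0.1884] open 0.0499 F [-0.2 -0.  -2.3] q6 -0.3
shift [ 1.09  6.82 -3.8 ] turn [-0.24 -2.37 -0.21]
926 ((610.0549926757812, -203.5944366455078), (179.46078491210938, 130.61325073242188), 88.85391998291016)
long inner x at y=-191 602.7711084947172 yaw deg 17.43184693416625 32.09334644530706
short inner y at x=619 -144.1112068232092 yaw -0.32301393173788134
```

```bash
python3 -m creep '[[[1,1.1,2,-2,0,-2.3,0],[1,0,2,-1.8,0,0,0],[1,0,2,0,0,0,0],[1,0,0,0,0,0,0],[1,0,0,0,0,0,0],[1,0,0,0,0,0,0],[1,0,0,0,0,0,0],[1,0,0,0,0,0,0]]]' >/dev/null
python3 - <<'E'
from h import *
go([.611,-.199,.055],0)
c=np.load('/tmp/top0.npz');K=c['intrinsics'];C=-c['R'].T@c['t']
def ray(u,v,h):
    d=c['R'].T@np.linalg.solve(K,[u,v,1.]);return (C+d*(h-C[2])/d[2])*1000
g=cv2.cvtColor(c['frame'],cv2.COLOR_RGB2GRAY).astype(float)
E=np.array([ray(q,158+np.argmax(np.diff(g[158:174,q]))+.5,.026)[:2] for q in range(414,464)])
a=np.polyfit(E[:,1],E[:,0],1);k=abs(E[:,0]-np.polyval(a,E[:,1]))<4;a=np.polyfit(E[k,1],E[k,0],1)
print('long inner x@-191',np.polyval(a,-191),'yaw',-np.degrees(a[0]),k.sum(),len(k))
w=cam('wrist');save(w,'w3.png');np.savez('/tmp/w3.npz',**w)
E
```

```text
t 13.1 pos [ 0.6149 -0.1926  0.1299] open 0.0501 F [-0.7  0.5 -1.6] q6 -0.39
shift [-0.39  7.49 -0.68] turn [-0.3  -0.08  0.01]
long inner x@-191 642.7895409352275 yaw -2.850677876798763 50 50
```

View pics/w3.png

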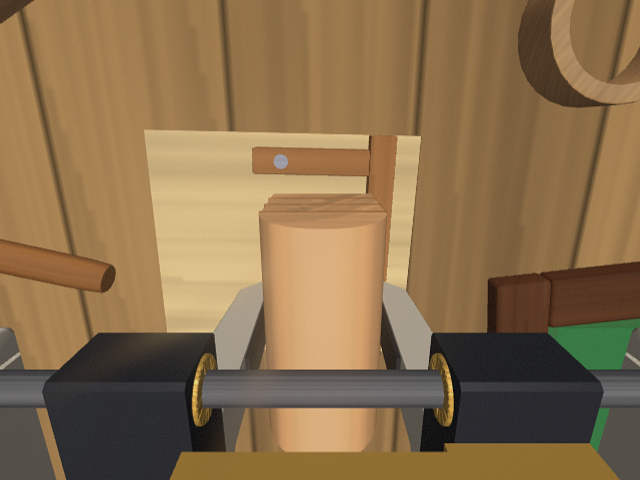

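```bash
python3 - <<'E'
from h import *
c=np.load('/tmp/w3.npz');K=c['intrinsics'];C=-c['R'].T@c['t']
def ray(u,v,h):
    d=c['R'].T@np.linalg.solve(K,[u,v,1.]);return (C+d*(h-C[2])/d[2])*1000
g=cv2.GaussianBlur(cv2.cvtColor(c['frame'],cv2.COLOR_RGB2GRAY),(3,3),0).astype(float)
def fit(P,i):
    P=np.array(P)[:,:2];j=1-i
    for _ in range(3):
        a=np.polyfit(P[:,j],P[:,i],1);r=abs(P[:,i]-np.polyval(a,P[:,j]));P=P[r<=max(1,2*np.median(r))]
    return a,len(P)
# board +y edge (top)
a,n=fit([ray(u,122+np.argmax(np.diff(g[122:142,u]))+.5,.012) for u in range(155,365)],1)
print('board edge y@619',np.polyval(a,619),'yaw',np.degrees(a[0]),n)
# short fence inner: top face/inner side face then board: strongest dark->bright
a,n=fit([ray(u,165+np.argmax(np.diff(g[165:185,u]))+.5,.012) for u in range(258,362)],1)
print('short inner foot y@619',np.polyval(a,619),np.degrees(a[0]),n)
# long fence inner edge: bright->dark
a,n=fit([ray(358+np.argmin(np.diff(g[v,358:380]))+.5,v,.026) for v in range(176,194)],0)
print('long inner top x@-191',np.polyval(a,-191),-np.degrees(a[0]),n)
# long fence outer, and board right edge
a,n=fit([ray(385+np.argmax(np.diff(g[v,385:402]))+.5,v,.026) for v in range(140,260)],0)
print('long outer x@-191',np.polyval(a,-191),-np.degrees(a[0]),n)
a,n=fit([ray(402+np.argmin(np.diff(g[v,402:430]))+.5,v,.012) for v in range(140,280)],0)
print('board right x@-191',np.polyval(a,-191),-np.degrees(a[0]),n)
go([.611,-.199,.055],-1)
E
```

```text
board edge y@619 -115.94507548641138 yaw -1.417162326618749 210
short inner foot y@619 -145.7673021403276 -1.2781191948259334 104
long inner top x@-191 645.2198244330767 -1.9350363482764918 18
long outer x@-191 665.2139005944607 -1.4163660363396333 120
board right x@-191 684.735611772474 -1.3998583075209678 140
t 13.15 pos [ 0.615  -0.1927  0.1301] open 0.0502 F [ 0.3 -0.1 -2.3] q6 -0.39
shift [-0.41  7.51 -0.67] turn [-0.29  0.91  0.03]
```

```bash
python3 -m creep '[[[1,-0.2,2,-1,-0.2,1.3,0],[1,0,2,0,0,0,0],[1,0,2,0,0,0,0],[1,0,1,0,0,0,0],[1,0,0,0,0,0,0],[1,0,0,0,0,0,0],[1,0,0,0,0,0,0],[1,0,0,0,0,0,0]]]' >/dev/null
python3 - <<'E'
from h import *
go([.613,-.203,.044],-1.4)
E
```

```text
t 13.95 pos [ 0.6179 -0.2042  0.0662] open 0.0499 F [ 0.2  0.4 -3. ] q6 -0.37
shift [-0.52  2.21  0.12] turn [ 0.16 -0.02  0.67]
```

```bash
python3 -m creep '[[[1,-0.5,0.8,0,0,0,0.6],[1,0,0.8,0,0,0,0],[1,0,0.5,0,0,0,0],[1,0,0,0,0,0,0],[1,0,0,0,0,0,0],[1,0,0,0,0,0,0],[1,0,0,0,0,0,0],[1,0,0,0,0,0,0]]]' >/dev/null
python3 - <<'E'
from h import *
go([.613,-.203,.040],-1.4)
E
```

```text
t 14.75 pos [ 0.6135 -0.2045  0.0447] open 0.0501 F [ 0.8  0.4 -2.3] q6 -0.37
shift [-0.05  0.47  0.15] turn [ 0.21 -0.01  0.12]
```

```bash
python3 -m creep '[[[1,0,0.4,0,0,0,0],[1,0,0,0,0,0,0],[1,0,0,0,0,0,0],[1,0.3,0,0,0,0,0],[1,0.2,0,0,0,0,0],[1,0,0,0,0,0,0],[1,0,0,0,0,0,0],[1,0,0,0,0,0,0]]]'
python3 -m creep '[[[1,0,0,0.3,0,0,0],[1,0,0,0.3,0,0,0],[1,0,0,0,0,0,0],[1,0.2,0,0,0,0,0],[1,0,0,0,0,0,0],[1,0,0,0,0,0,0],[1,0,0,0,0,0,0],[1,0,0,0,0,0,0]]]'
python3 - <<'E'
from h import *
go([.621,-.1945,.040],-1.4)
E
```

```text
t: 15.55
tool_pos: [0.6195, -0.2048, 0.0409]
orientation: [-1.575, 0.017, -0.022]
force: [-0.1, -0.4, -1.6]
opening: 0.0499
t: 16.35
tool_pos: [0.6212, -0.1981, 0.0408]
orientation: [-1.574, 0.018, -0.021]
force: [-1.3, 0.9, -2.0]
opening: 0.0498
t 16.35 pos [ 0.6212 -0.1981  0.0408] open 0.0498 F [-1.3  0.9 -2. ] q6 -0.36
shift [-0.03  0.08  0.36] turn [ 0.21 -0.    0.11]
```

```bash
python3 -m creep '[[[1,0,0,0.2,0,0,0],[1,0,0,0,0,0,0],[1,0,0,0,0,0,0],[1,0.1,0,0,0,0,0],[1,0,0,0,0,0,0],[1,0,0,0,0,0,0],[1,0,0,0,0,0,0],[1,0,0,0,0,0,0]]]'
python3 -m creep '[[[1,0,0,0.2,0,0,0],[1,0,0,0,0,0,0],[1,0,0,0,0,0,0],[1,0.1,0,0,0,0,0],[1,0,0,0,0,0,0],[1,0,0,0,0,0,0],[1,0,0,0,0,0,0],[1,0,0,0,0,0,0]]]'
```

```text
t: 17.15
tool_pos: [0.6213, -0.196, 0.0406]
orientation: [-1.574, 0.02, -0.019]
force: [-0.9, 0.5, -1.3]
opening: 0.0496
t: 17.95
tool_pos: [0.6214, -0.1939, 0.0404]
orientation: [-1.574, 0.021, -0.017]
force: [-2.0, 0.8, -1.5]
opening: 0.0498
```

```bash
python3 -m creep '[[[1,0,0,0.15,0,0,0],[1,0,0,0,0,0,0],[1,0,0,0,0,0,0],[1,0,0,0.15,0,0,0],[1,0,0,0,0,0,0],[1,0,0,0,0,0,0],[1,0,0,0,0,0,0],[1,0,0,0,0,0,0]]]'
python3 -m creep '[[[1,0,0,0.15,0,0,0],[1,0,0,0,0,0,0],[1,0,0,0,0,0,0],[1,0.1,0,0.1,0,0,0],[1,0,0,0,0,0,0],[1,0,0,0,0,0,0],[1,0,0,0,0,0,0],[1,0,0,0,0,0,0]]]'
```

```text
t: 18.75
tool_pos: [0.6214, -0.1934, 0.0407]
orientation: [-1.578, 0.021, -0.018]
force: [-1.2, -1.5, -2.0]
opening: 0.0494
t: 19.55
tool_pos: [0.6214, -0.1933, 0.0409]
orientation: [-1.582, 0.023, -0.017]
force: [-2.4, -3.7, -2.1]
opening: 0.0502
```

```bash
python3 -m creep '[[[1,0,0.1,0,0,0,0],[1,0,0,0,0,0,0],[1,0,0.1,0,0,0,0],[1,0,0,0,0,0,0],[1,0,0,0,0,0,0],[1,0,0,0,0,0,0],[1,0,0,0,0,0,0],[1,0,0,0,0,0,0]]]'
python3 - <<'E'
from h import *
go([.6214,-.1933,.039],-1.4)
E
```

```text
t: 20.35
tool_pos: [0.6214, -0.1934, 0.0406]
orientation: [-1.582, 0.023, -0.017]
force: [-4.1, -1.6, -0.0]
opening: 0.0499
t 20.35 pos [ 0.6214 -0.1934  0.0406] open 0.0499 F [-4.1 -1.6 -0. ] q6 -0.34
shift [-0.    0.16  0.01] turn [ 0.66 -0.06 -0.23]
```

```bash
python3 -m creep '[[[1,0,0.1,0,0.7,0,0],[1,0,0,0,0,0,0],[1,0,0.1,0,0,0,0],[1,0,0,0,0,0,0],[1,0,0,0,0,0,0],[1,0,0,0,0,0,0],[1,0,0,0,0,0,0],[1,0,0,0,0,0,0]]]' 8
python3 -m creep '[[[0.35,0,0,0,0,0,0],[0.35,0,0,0,0,0,0],[0.35,0,0,0,0,0,0],[0.35,0,0,0,0,0,0],[0.35,0,0,0,0,0,0],[0.35,0,0,0,0,0,0],[0.35,0,0,0,0,0,0],[0.35,0,0,0,0,0,0]]]' 
python3 - <<'E'
from h import *
go([.6214,-.1933,.039],-1.4)
E
```

```text
t: 21.15
tool_pos: [0.6213, -0.1936, 0.0397]
orientation: [-1.571, 0.023, -0.016]
force: [-4.1, -2.7, 0.2]
opening: 0.0499
t: 21.95
tool_pos: [0.6244, -0.1922, 0.0409]
orientation: [-1.57, 0.018, -0.021]
force: [-1.0, 0.4, -0.3]
opening: 0.0602
t 21.95 pos [ 0.6244 -0.1922  0.0409] open 0.0602 F [-1.   0.4 -0.3] q6 -0.35
shift [-0.29  0.19 -0.11] turn [-0.06 -0.01  0.09]
```

```bash
python3 -m creep '[[[0.35,-0.2,-1,0,0,0,0],[0.35,0,-2,0,0,0,0],[0.35,0,-3,0,0,0,0],[0.35,0,-4,0,0,0,0],[0.35,0,-4,2,0,0,0],[0.35,0,-3,3,0,0,0],[0.35,0,0,0,0,0,0],[0.35,0,0,0,0,0,0]]]'
python3 - <<'E'
from h import *
w=cam('wrist');save(w,'w4.png');np.savez('/tmp/w4.npz',**w)
X=w['X'];z=X[...,2]
m=(abs(X[...,0]-.621)<.045)&(abs(X[...,1]+.194)<.07)&(z>.05)&(z<.085)
p=X[m]*1000;print(m.sum(),cv2.minAreaRect(p[:,:2].astype(np.float32)),np.percentile(p[:,2],[1,50,99]))
E
```

```text
t: 22.75
tool_pos: [0.6215, -0.1414, 0.2212]
orientation: [-1.569, 0.019, -0.022]
force: [-0.3, 0.3, -1.1]
opening: 0.0602
5816 ((622.2245483398438, -193.78475952148438), (101.15435028076172, 50.71090316772461), 88.63677978515625) [53.54178679 75.13524662 79.51249869]
```

View pics/w4.png

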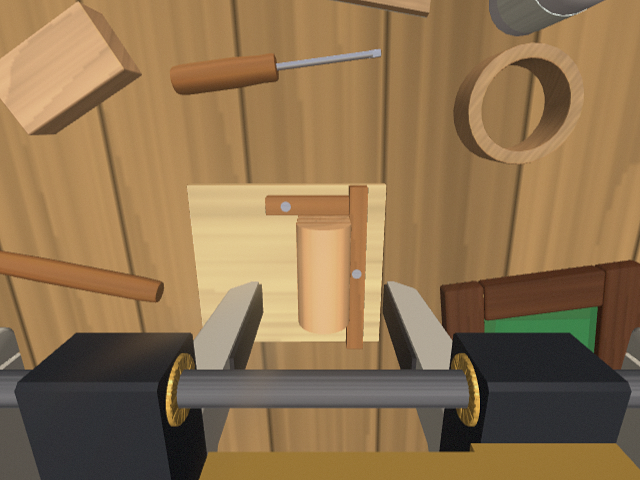

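```bash
python3 - <<'E'
from h import *
c=np.load('/tmp/w4.npz');X=c['X']*1000;z=X[...,2]
# board axes, yaw -1.4
a=np.radians(-1.4);R=np.array([[np.cos(a),np.sin(a)],[-np.sin(a),np.cos(a)]])
L=(X[...,:2]-[622.2,-193.8])@R.T   # relative to chest centre
b=(z>8)&(z<16)&(abs(L[...,0])<140)&(abs(L[...,1])<140)
print('board edges rel: x',np.percentile(L[b][:,0],[.3,99.7]),'y',np.percentile(L[b][:,1],[.3,99.7]))
f=(z>23)&(z<29)
m=f&(L[...,1]>52)&(L[...,1]<90)&(L[...,0]<15)&(L[...,0]>-50);print('short fence y rel',np.percentile(L[m][:,1],[2,98]))
m=f&(L[...,0]>20)&(L[...,0]<60)&(abs(L[...,1])<45);print('long fence x rel',np.percentile(L[m][:,0],[2,98]))
s=cam('scene');cv2.imwrite('pics/s2.png',cv2.resize(s['frame'][170:390,160:440,::-1],(760,597)))
E
```

```text
board edges rel: x [-136.23033696  129.5481167 ] y [-100.87073673  124.57225199]
short fence y rel [52.27220535 67.87717951]
long fence x rel [27.91139704 42.65871563]
```

View pics/s2.png

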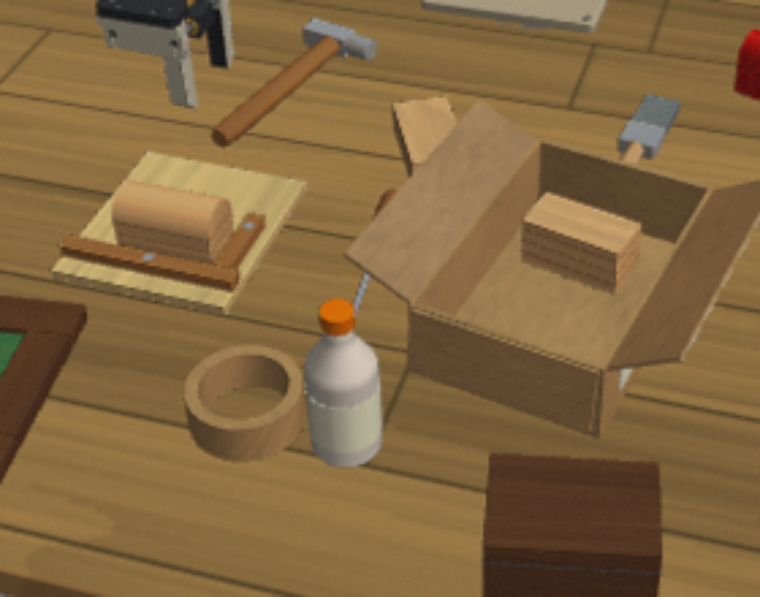

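```bash
python3 - <<'E'
from h import *
c=np.load('/tmp/w4.npz');X=c['X']*1000;z=X[...,2]
u=325
for n,idx in (('col312',[(v,312) for v in range(205,228)]),('row260',[(260,u) for u in range(340,372)]),('row300',[(300,u) for u in range(340,372)])):
    print(n,[(i,tuple(int(round(k)) if k==k else None for k in X[i]) ) for i in idx])
cv2.imwrite('pics/w4c.png',cv2.resize(c['frame'][175:355,250:400,::-1],(500,600),interpolation=cv2.INTER_CUBIC))
E
```

```text
col312 [((205, 312), (613, -134, 25)), ((206, 312), (613, -135, 26)), ((207, 312), (613, -136, 26)), ((208, 312), (613, -137, 25)), ((209, 312), (613, -137, 26)), ((210, 312), (613, -139, 25)), ((211, 312), (612, -140, 26)), ((212, 312), (612, -141, 25)), ((213, 312), (612, -142, 26)), ((214, 312), (612, -143, 25)), ((215, 312), (612, -143, 28)), ((216, 312), (613, -143, 31)), ((217, 312), (613, -143, 36)), ((218, 312), (613, -143, 40)), ((219, 312), (613, -144, 42)), ((220, 312), (613, -144, 46)), ((221, 312), (613, -143, 51)), ((222, 312), (613, -143, 55)), ((223, 312), (613, -144, 57)), ((224, 312), (613, -143, 61)), ((225, 312), (613, -144, 63)), ((226, 312), (613, -143, 68)), ((227, 312), (614, -144, 71))]
row260 [((260, 340), (637, -173, 75)), ((260, 341), (638, -173, 74)), ((260, 342), (639, -174, 72)), ((260, 343), (640, -174, 72)), ((260, 344), (641, -175, 71)), ((260, 345), (642, -175, 70)), ((260, 346), (643, -176, 67)), ((260, 347), (644, -176, 66)), ((260, 348), (645, -178, 63)), ((260, 349), (646, -178, 63)), ((260, 350), (648, -181, 54)), ((260, 351), (651, -192, 26)),
[... 920 characters left out ...]
 (646, -221, 58)), ((300, 350), (649, -238, 25)), ((300, 351), (650, -237, 25)), ((300, 352), (651, -237, 26)), ((300, 353), (652, -237, 26)), ((300, 354), (654, -237, 26)), ((300, 355), (655, -238, 25)), ((300, 356), (656, -237, 25)), ((300, 357), (657, -237, 26)), ((300, 358), (658, -238, 25)), ((300, 359), (659, -237, 26)), ((300, 360), (660, -238, 25)), ((300, 361), (661, -237, 26)), ((300, 362), (662, -238, 25)), ((300, 363), (663, -237, 27)), ((300, 364), (666, -245, 11)), ((300, 365), (667, -245, 11)), ((300, 366), (668, -245, 11)), ((300, 367), (669, -244, 12)), ((300, 368), (670, -245, 10)), ((300, 369), (671, -245, 11)), ((300, 370), (672, -245, 11)), ((300, 371), (673, -244, 13))]
```

View pics/w4c.png

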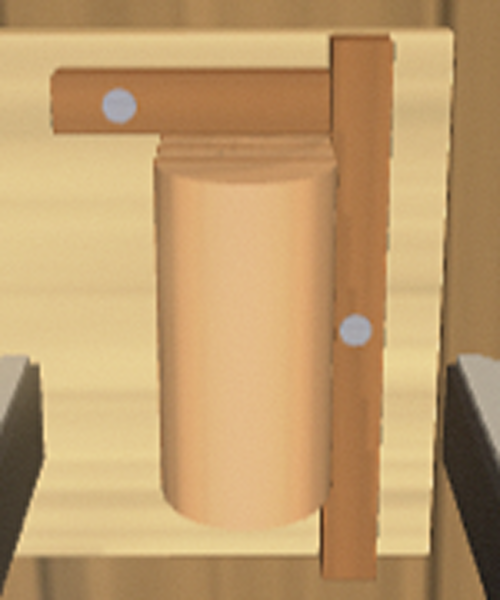

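```bash
python3 -c "
from plant import robot; print(robot.close_job())"
```

```text
the job is handed in; nothing more can be done
None
```

The job is done and handed in at about 23 s on the robot's clock. I folded both flaps back first, then lifted out the round-lid chest, slid it against both fences and released it standing on the board.

- **Flaps:** measured after folding, they sit at about 2.58 rad (left) and 2.68 rad (right), so both count as folded back. The last scene picture still showed them open.
- **Chest position:** in the last wrist view its centre is at (622, -194) mm. Its yaw is -1.36°, against about -1.4° for the board. The lid top is at about 79 mm, so it is upright and seated on the board.
- **Fences:** contact forces of about 4 N were felt against both fences before release. The chest shows no gap to the short fence.
- **Other items:** the flat-lidded box is still in the carton. The bystanders look undisturbed, and the gripper is clear of everything.

Two checks were less certain:
- **Long fence gap:** one rough reading of the fence top started about 28 mm from the chest centre instead of 25. That reading is biased because the lid partly hides the fence. Edge measurements and the contact force suggest a gap of 1 mm or less.
- **Tool shift on release:** the tool moved about 3 mm sideways when the fingers opened. The chest was measured in place afterwards.

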